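# Clamp the dish mould in its draining cradle

## Robot

A 6-joint arm with a two-finger parallel gripper is mounted at the origin on the work surface. World frame = base frame: x ahead of the robot, y to its left, z up, the work surface at z = 0. Lengths are in mm, angles in rad, forces in N, time in s.
With the tool pointing down it reaches from about 275 to 975 mm from the base axis. Payload 8.4 kg.
Tool frame: the origin (TCP) lies on the centre line of the jaws, within the pads' length; the fingertips stand 22 mm ahead of it and the grasp point (between the pads) lies 3 mm ahead of it (bot.nose_length is the distance from the TCP to the fingertips, in mm); z points along the fingers, y is the line along which they close (so a half turn about z gives the same grasp; the last joint's range is limited). The gripper opens to 92 mm and grips with 3 to 60 N. Pads are 20 mm wide; open, the fingers measure 128 mm over their backs; the gripper's body (75 mm by 189 mm) begins 69 mm behind the grasp point.
Start: joints at [-1.229, 0.353, 1.633, -0, 1.155, -0.002], TCP at [210.666, -588.428, 236.583] pointing down, gripper open.
Joint ranges: [-2.63, 2.63], [-0.92, 2.1], [0.06, 2.66], [-1.3, 4.44], [0, 2.69], [-3.02, 3.02]. Speed limits (rad/s): [2.22, 2.22, 2.79, 3.14, 3.14, 3.14].

## Interface

Orientations are given as a rotation vector (axis times angle).
In Python, from station import bot gives the robot as it stands. The module is installed in compiled form; this text tells all that it offers.
- The arm moves only by the tool servo_tool, never from a script. Its argument "rows" is a list that holds one entry, the list of rows, each a list of 7 numbers: the turn, a rotation vector about the world's x, y, z each as a share of 4 degrees, from -1 to 1, then the shift along the world's x, y, z each as a share of 0.02 m, from -1 to 1, then the finger opening in mm, from 0 to 91.9. A call has exactly 5 rows; each row shifts and turns the commanded pose from where the row before left it; what a row does not reach is not made up. A row lasts 1/10 s, in which the tool goes at most 50 mm and 8.59 degrees, less where a joint would pass 70% of its speed; a pose out of reach is approached as far as the arm can. A call with a number of a shift or a turn outside -1 to 1 is refused whole. A call with a gripper value outside its range is refused whole. The fingers move at their own pace and stop on an object; the grip force is fixed at half the most. Time passes only in rows, so rows that do not move let the fingers close, or fill a call up. It gives the time, the measured TCP pose, the force, the opening and the grip force at its end, in the units of the state.
- bot.state(): the state, without advancing time (a new reading comes with each control period).
- bot.get_image(name): name is "scene" or "top"; returns a dict with "image" (480x640x3 uint8, blue, green, red), "z_map" (480x640 float32, mm along the optical axis (not along the pixel's ray), 0 where there is no reading), "fx", "fy", "cx", "cy" (pixels), "rvec" (rotation vector, rad) and "tvec" (3), from world to camera coordinates, as OpenCV has them. Camera axes: x right, y down, z forward; pixel columns grow to the right and rows downward; lengths in mm; the calibration is good to about 2 mm. A picture is of the moment at which its call begins.
- bot.finish_job(): hands the job in; it is judged then, once.
The state is a dict: "time": time; "joint_pos": joint angles; "qvel": joint speeds; "effort": joint torques, N m; "eef_pos": TCP position; "tcp_rot": TCP orientation; "force": force on the tool from outside, world axes, zero at the start; "ft_torque": the same for the moment, N m; "grip_width": finger opening in mm; "grip_force": force on a finger pad.
Only numpy, scipy, OpenCV 4.12 (cv2) and the standard library are available. Lean on these libraries where they do the work, as an engineer would, in place of code of your own. Each camera call takes 0.05 s, during which the arm holds its last target. There are 200 camera calls.

## Task

One of the two clamps that hold the plaster mould in the draining cradle is still open: swing its hook round so that it lies over the mould's rim and points at the middle of the mould, then tighten its lever clockwise until the nut is hard up against its stop. The lever has no room for a full turn between mould and end plate, so ratchet it: swing it clockwise, lift it to free its teeth, swing it back, let it down and swing again. Leave the lever down on its teeth, and do not knock the soft plaster or disturb the other things on the bench.

Things in the scene. Friction and masses are not known exactly. Their poses are not given: they have to be found in the camera images.
- cradle: Draining cradle, fixed: steel tray between two upright grey end plates (250 mm long, 8 mm thick, inner faces at its y = +-214 mm, tops 130 mm above the bench), 45 mm lips on the other sides (x = +-127), brackets out to y = +-267. Origin on the bench under the mould's axis; x away from the robot (within 0.4 rad), y to the left, z up. Open clamp at y = +145 mm; the closed, immovable one at y = -145.
- mould: Two-part round mould of soft white plaster, fixed in the cradle on its axis (origin on that axis, 18 mm above the bench, axes as the cradle's): a 236 mm wide disc whose flat rim is 68 mm above the bench, with a raised middle 132 mm wide, top 128 mm above the bench.
- stud_axis (a point): Point on the upright axis of the open clamp, 104 mm above the bench, at the foot of the lever's hub. From below, the clamp has a pillar 36 mm wide to 70 mm above the bench, the hook, a hex nut (92 to 104 mm) and the lever.
- hook (a joint): Turn of the open clamp's hook about the stud, rad, anticlockwise from above: 0 = over the rim, pointing at the mould's axis (along the cradle's -y); about 1.57 = along the cradle's +x, swung aside. It turns from -0.6 to 2.0, stiffly (0.08 N m), and stays where it is left.
- hook_grip (a point): Where to grip the hook's arm: 34 mm out from the stud axis, 97 mm above the bench. The arm there is a dark steel block 18 mm wide with level sides, from 16 to 52 mm out from the axis and from 70 to 104 mm above the bench; it passes 2 mm above the mould's rim.
- nut (a joint): Turn of the open clamp's hex nut (24 mm, under the lever's hub), rad, clockwise from above: 3.00 is the hard stop, fully tight; it starts between -0.4 and 0.4. It turns against about 0.45 N m of friction and stays where it is left; only the lever turns it, when down.
- index (a joint): Turn of the lever relative to the nut, rad, clockwise from above; starts at 0. The lever's direction from the stud is the cradle's -x turned clockwise (towards the near end plate) by nut + index. With the lever down, teeth lock index at multiples of 0.5236 rad (30 degrees) with about 0.055 rad of play to either side; lifted, it turns freely.
- lever (a joint): Lift of the lever along the stud, m: 0 = down on its teeth, 0.015 = top of its travel. The teeth are free above 0.010. Lifting it against its spring and weight takes 5 to 8 N; its round-ended teeth find the nearest gap when it is let go.
- lever_grip (a point): Middle of the lever's grip, 70 mm from the stud axis, 124 mm above the bench when down: a level black bar 48 mm long (46 to 94 mm from the axis), 16 mm wide and high, on a black hub 38 mm wide, its top at 128 mm. Alone, the lever swings from about nut + index = -1.1 (at the mould) to 0.74 (at the end plate); fingers holding it may touch there up to 0.25 rad sooner.
- bottle: Loose clear plastic water bottle, 72 mm wide, 200 mm tall, standing on the bench by the cradle; origin under its centre.
- jar: Loose white glaze jar, 72 mm wide, 85 mm tall; origin under its centre.
- jug: Loose brown mug-shaped slip jug, 80 mm wide, 110 mm tall, handle on its y side; origin under its centre. Bottle, jar and jug stand in any order at three places round the cradle: outside the end plate by the open clamp, beyond the cradle, and in front of it.
- dish: Loose white dish, 170 mm wide, 22 mm high, outside the end plate by the open clamp; origin under its centre.
- brush: Loose paint brush 170 mm long, lying on the bench beyond the cradle; origin under its middle.
- rib: Loose flat wooden rib 85 x 35 x 7 mm lying in the tray, under the swing of the lever; origin under its centre.

How it is judged:
By the outcome, as a careful person would: the job done as asked, in the order asked, and still so for the second after the job is handed in, with the robot touching nothing.
It also fails if it takes over 70 s, if anything falls off the work surface, if the arm or the gripper's body presses on something with over 40 N, if the wrist force passes 120 N, or if a joint passes its speed limit or range.

## Working session

There is one attempt and no reset: what is moved stays moved. The work goes in short steps, Python scripts to look and compute and a tool call to move; the robot and the scene stay as the last step left them, time stands still between calls to the robot, and variables do not carry over. Pictures are saved under pics/ and viewed, at most 10 in all, crops included, and the job is handed in when it is done.

Besides the shell and the picture viewer there is one more tool, called after "Call:" as name(argument=value, ...), one argument or row to a line, values as JSON. servo_tool: Moves the arm, as the interface text tells. Its arguments: {"type":"object","properties":{"rows":{"type":"array","items":{"type":"array","items":{"type":"array","items":{"type":"number"}}}}},"required":["rows"]}

```bash
mkdir -p pics; cat > h.py <<'E'
import numpy as np, cv2
from station import bot
def grab(n):
    d=bot.get_image(n); R=cv2.Rodrigues(np.array(d["rvec"],float))[0]; t=np.array(d["tvec"],float).ravel()
    z=d["z_map"].astype(float); v,u=np.mgrid[:480,:640]
    P=np.stack([(u-d["cx"])/d["fx"]*z,(v-d["cy"])/d["fy"]*z,z],-1)
    W=(P-t)@R; W[z==0]=np.nan
    return d["image"],W
E
python3 - <<'E'
from h import *
for n in("top","scene"):
    im,W=grab(n); cv2.imwrite(f"pics/{n}0.png",im); np.save(n+"0.npy",W)
print(bot.state())
E
```

```text
{'time': 0.1, 'joint_pos': array([-1.22940288e+00,  3.53580926e-01,  1.63405940e+00, -3.01768378e-05,
        1.15522206e+00, -2.39849430e-03]), 'qvel': array([ 5.92787297e-04, -8.56775689e-04, -2.41244821e-03, -1.10188826e-03,
       -1.15148592e-06,  8.74066115e-05]), 'effort': array([ 7.49695319e-04, -5.94902480e+01, -3.34931231e+01,  6.98781176e-02,
        1.84257526e-02,  4.44092922e-07]), 'eef_pos': array([ 210.51097481, -588.02640217,  235.93764195]), 'tcp_rot': array([-3.09406078e+00, -5.37177162e-01,  3.79028495e-04]), 'force': array([ 0.25216739, -0.44577764,  0.32200644]), 'ft_torque': array([ 0.03373701, -0.06000502,  0.03448207]), 'grip_force': 0.0, 'grip_width': 91.5767560392389}
```

View pics/top0.png

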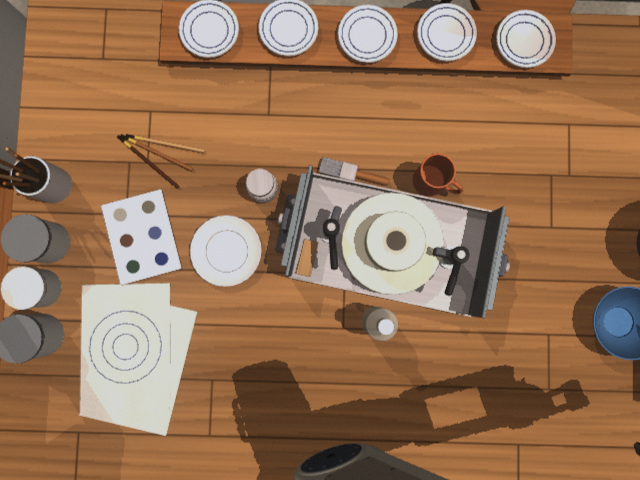

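View pics/scene0.png

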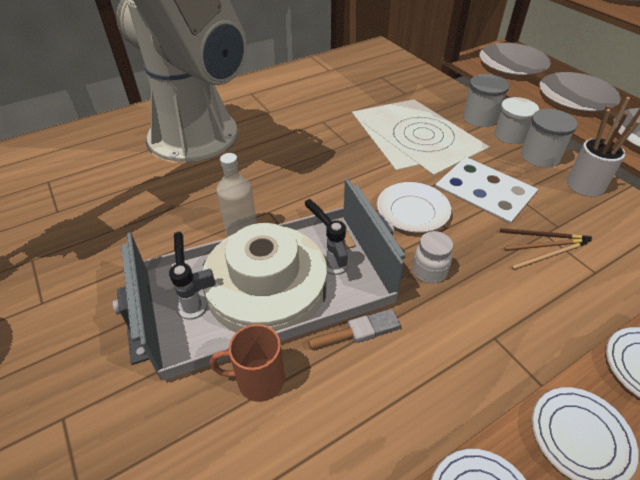

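The top view shows the open clamp's hub at about (331,228), with its hook pointing up to (333,212) and its lever down to (334,265). The mould is centred near (396,240), the bottle is in front at (381,324), and the jar and dish are on the left.

```bash
python3 - <<'E'
from h import *
W=np.load("top0.npy"); im=cv2.imread("pics/top0.png")
Z=W[...,2]; v,u=np.mgrid[:480,:640]
print("centre px",W[240,396],W[228,331],W[265,334],W[212,333])
m=(abs(Z-128)<5)&(u>355)&(u<435)&(v>200)&(v<285)
(c,r)=cv2.minEnclosingCircle(W[m][:,:2].astype(np.float32)); print("raised",c,r,m.sum())
m=(abs(Z-68)<5)&(u>335)&(u<450)&(v>185)&(v<300)
pts=W[m][:,:2]
(c2,r2)=cv2.minEnclosingCircle(pts.astype(np.float32)); print("rim",c2,r2)
g=cv2.cvtColor(im,cv2.COLOR_BGR2GRAY)
L=(u>318)&(u<345)&(v>215)&(v<275)&(Z>108)&(Z<140)
print("lever n",L.sum(), np.nanmedian(Z[L]))
P=W[L][:,:2]
for vv in range(214,274,3):
    k=L[vv]; 
    if k.any(): print(vv,W[vv][k].mean(0).round(1),k.sum())
# end plates
E2=(abs(Z-130)<4)&(((u>280)&(u<318))|((u>480)&(u<510)))&(v>160)&(v<320)
for s in (E2&(u<400),E2&(u>400)):
    q=W[s][:,:2]; print("plate",q.mean(0),cv2.fitLine(q.astype(np.float32),2,0,.01,.01).ravel(),cv2.minAreaRect(q.astype(np.float32)))
S=(Z>95)&(Z<112)&(u>320)&(u<345)&(v>195)&(v<225); print("hook",W[S].mean(0),S.sum())
E
python3 - <<'E'
import cv2
a=cv2.imread("pics/top0.png")[150:330,270:510]
cv2.imwrite("pics/c1.png",cv2.resize(a,None,fx=3.3,fy=3.3,interpolation=2))
E
```

```text
centre px [597.6406866  -68.64551727 125.55370687] [619.31278696  74.51719597 128.94207896] [538.58968813  65.64754945 129.33136427] [658.737937    70.75523754 101.67651781]
raised (595.65625, -68.03829193115234) 65.55036163330078 2681
rim (615.6798095703125, -79.05218505859375) 141.2792205810547
lever n 477 128.23591357426534
220 [637.1  73.9 127.6] 10
223 [630.3  74.8 128.7] 15
226 [623.9  74.6 127.7] 17
229 [617.3  74.5 127.7] 17
232 [610.8  74.2 126.5] 15
235 [604.5  74.  123.6] 9
238 [597.8  71.6 125.6] 7
241 [591.   71.5 126.9] 7
244 [584.4  71.3 127.5] 7
247 [577.8  68.9 128.4] 7
250 [571.1  68.8 130.2] 7
253 [564.6  68.6 130.3] 7
256 [558.   68.4 130.7] 7
259 [551.6  67.1 130.3] 8
262 [545.1  65.9 130.2] 7
265 [538.5  65.7 131.2] 7
268 [532.1  65.5 129.6] 7
plate [632.13423308 147.72244296] [ 9.8369098e-01 -1.7986687e-01  6.3213422e+02  1.4772244e+02] ((636.467041015625, 152.4287872314453), (21.444971084594727, 248.2224578857422), 79.62914276123047)
plate [ 556.28121675 -282.57110981] [ 9.832699e-01 -1.821547e-01  5.562812e+02 -2.825711e+02] ((555.5086669921875, -287.5325927734375), (21.577068328857422, 246.31295776367188), 79.6101303100586)
hook [656.78106956  63.7509258  103.14686951] 107
```

View pics/c1.png

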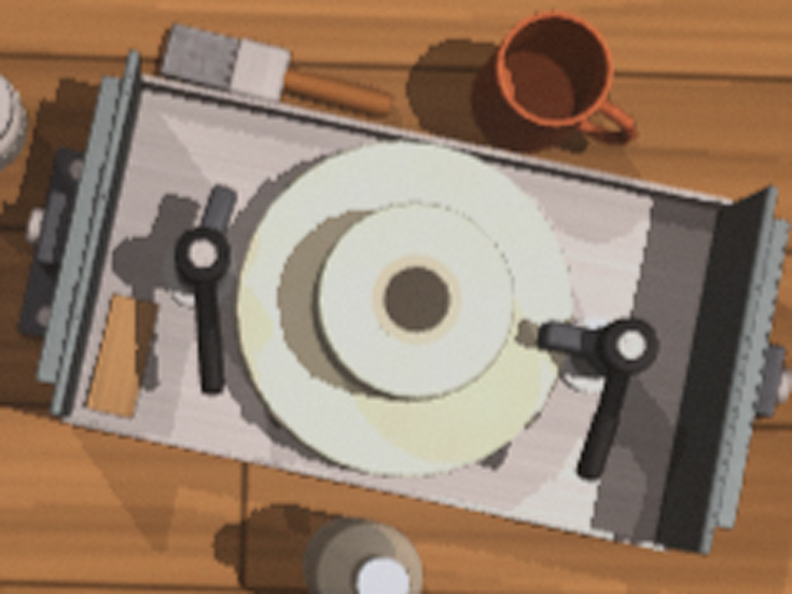

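Stud axis is at about (622, 74.5), cradle yaw -0.18, hook angle about 1.45 and lever about -0.28. The plate, mould and hub fits all agree. I'll move above the hook grip.

Call:
servo_tool(
  rows=[
    [[0,0,1,0.63,0.93,0.3,44],[0,0,1,0.63,0.93,0.3,44],[0,0,1,0.63,0.93,0.3,44],[0,0,1,0.63,0.93,0.3,44],[0,0,1,0.63,0.93,0.3,44]],
  ],
)

```text
time: 0.6
eef_pos: [274.0, -494.5, 266.4]
tcp_rot: [-2.953, -1.071, 0.0]
force: [1.3, -0.4, -0.3]
grip_width: 53.7
grip_force: 0.0
```

Call:
servo_tool(
  rows=[
    [[0,0,1,0.63,0.93,0,44],[0,0,1,0.63,0.93,0,44],[0,0,1,0.63,0.93,0,44],[0,0,1,0.63,0.93,0,44],[0,0,1,0.63,0.93,0,44]],
  ],
)

```text
time: 1.1
eef_pos: [336.9, -401.4, 266.3]
tcp_rot: [-2.722, -1.567, 0.0]
force: [0.8, 0.4, 0.7]
grip_width: 43.9
grip_force: 0.0
```

Call:
servo_tool(
  rows=[
    [[0,0,1,0.63,0.93,0,44],[0,0,1,0.63,0.93,0,44],[0,0,1,0.63,0.93,0,44],[0,0,1,0.63,0.93,0,44],[0,0,1,0.63,0.93,0,44]],
  ],
)

```text
time: 1.6
eef_pos: [399.9, -308.5, 266.3]
tcp_rot: [-2.409, -2.016, 0.0]
force: [0.6, 0.6, -0.3]
grip_width: 44.2
grip_force: 0.0
```

Call:
servo_tool(
  rows=[
    [[0,0,1,0.63,0.93,0,44],[0,0,1,0.63,0.93,0,44],[0,0,1,0.63,0.93,0,44],[0,0,1,0.63,0.93,0,44],[0,0,1,0.63,0.93,0,44]],
  ],
)

```text
time: 2.1
eef_pos: [462.9, -215.5, 266.3]
tcp_rot: [-2.022, -2.404, 0.0]
force: [0.2, -0.0, 0.2]
grip_width: 44.1
grip_force: 0.0
```

Call:
servo_tool(
  rows=[
    [[0,0,1,0.63,0.93,0,44],[0,0,1,0.63,0.93,0,44],[0,0,1,0.63,0.93,0,44],[0,0,1,0.63,0.93,0,44],[0,0,1,0.63,0.93,0,44]],
  ],
)

```text
time: 2.6
eef_pos: [525.9, -122.5, 266.3]
tcp_rot: [-1.574, -2.718, 0.0]
force: [0.2, 0.1, -0.1]
grip_width: 43.9
grip_force: 0.0
```

Call:
servo_tool(
  rows=[
    [[0,0,1,0.63,0.93,0,44],[0,0,1,0.63,0.93,0,44],[0,0,1,0.63,0.93,0,44],[0,0,1,0.63,0.93,0,44],[0,0,1,0.63,0.93,0,44]],
  ],
)

```text
time: 3.1
eef_pos: [588.9, -29.6, 266.2]
tcp_rot: [-1.078, -2.95, 0.0]
force: [0.4, 0.5, 0.7]
grip_width: 43.5
grip_force: 0.0
```

Call:
servo_tool(
  rows=[
    [[0,0,1,0.63,0.93,0,44],[0,0,1,0.63,0.93,0,44],[0,0,1,0.63,0.93,0,44],[0,0,1,0.63,0.93,0,44],[0,0,1,0.63,0.93,0,44]],
  ],
)

```text
time: 3.6
eef_pos: [651.9, 63.3, 266.1]
tcp_rot: [-0.549, -3.092, 0.0]
force: [0.6, 0.3, -0.1]
grip_width: 44.1
grip_force: 0.0
```

Call:
servo_tool(
  rows=[
    [[0,0,0.7,0.12,0.06,-0.8,44],[0,0,0,0,0,-0.8,44],[0,0,0,0,0,-0.8,44],[0,0,0,0,0,-0.8,44],[0,0,0,0,0,-0.8,44]],
  ],
)

```text
time: 4.1
eef_pos: [653.6, 63.3, 185.0]
tcp_rot: [-0.48, -3.104, 0.0]
force: [0.5, 0.8, 0.6]
grip_width: 44.1
grip_force: 0.0
```

Call:
servo_tool(
  rows=[
    [[0,0,0,0,0,-0.8,44],[0,0,0,0,0,-0.8,44],[0,0,0,0,0,-0.8,44],[0,0,0,0,0,-0.8,44],[0,0,0,0,0,-0.8,44]],
  ],
)

```text
time: 4.6
eef_pos: [654.1, 63.7, 105.2]
tcp_rot: [0.478, 3.105, -0.0]
force: [-0.0, -0.6, -0.4]
grip_width: 43.8
grip_force: 0.0
```

Call:
servo_tool(
  rows=[
    [[0,0,0,0,0,-0.3,44],[0,0,0,0,0,0,8],[0,0,0,0,0,0,8],[0,0,0,0,0,0,8],[0,0,0,0,0,0,8]],
  ],
)

```text
time: 5.1
eef_pos: [655.0, 64.2, 101.5]
tcp_rot: [0.478, 3.103, 0.002]
force: [1.1, 2.0, 0.9]
grip_width: 17.9
grip_force: 30.0
```

```bash
python3 - <<'E'
from h import *
s=bot.state(); print(s["joint_pos"].round(3),s["force"].round(1),s["ft_torque"].round(2))
im,_=grab("top"); im2,_=grab("scene")
a=cv2.resize(im[170:290,280:400],None,fx=4,fy=4); b=cv2.resize(im2[170:330,260:420],None,fx=2,fy=2)
b=cv2.copyMakeBorder(b,0,a.shape[0]-b.shape[0],0,0,0); cv2.imwrite("pics/g1.png",np.hstack([a,b]))
E
```

```text
[ 9.500e-02  5.450e-01  1.662e+00  1.000e-03  9.320e-01 -1.170e+00] [1.1 2.  0.9] [ 0.19 -0.39 -0.13]
```

View pics/g1.png

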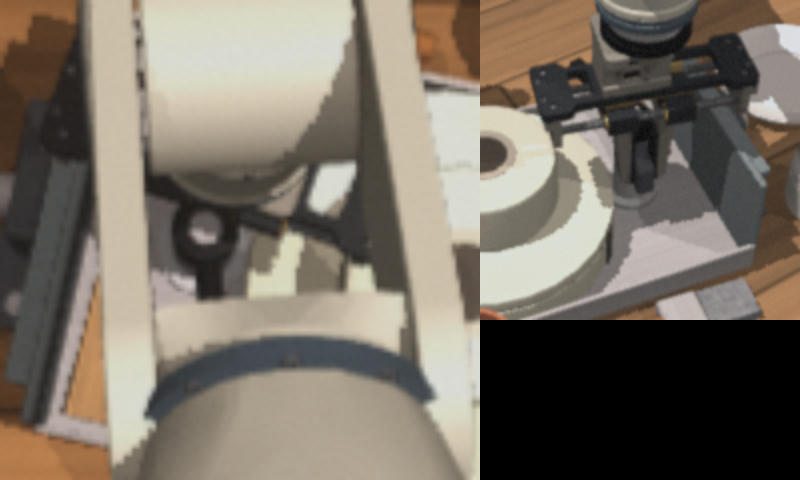

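The grip is good: the pads read 17.9 mm on the 18 mm arm, with low forces. Next I'll swing the hook clockwise about the stud.

Call:
servo_tool(
  rows=[
    [[0,0,-0.83,-0.032,-0.095,0,8],[0,0,-0.83,-0.038,-0.093,0,8],[0,0,-0.83,-0.043,-0.09,0,8],[0,0,-0.83,-0.048,-0.088,0,8],[0,0,-0.83,-0.053,-0.085,0,8]],
  ],
)

```text
time: 5.7
eef_pos: [650.7, 55.6, 101.5]
tcp_rot: [0.925, 3.001, 0.003]
force: [2.0, 6.2, 1.7]
grip_width: 17.5
grip_force: 30.0
```

Call:
servo_tool(
  rows=[
    [[0,0,-0.83,-0.058,-0.081,0,8],[0,0,-0.83,-0.063,-0.078,0,8],[0,0,-0.83,-0.067,-0.074,0,8],[0,0,-0.83,-0.071,-0.07,0,8],[0,0,-0.83,-0.075,-0.066,0,8]],
  ],
)

```text
time: 6.2
eef_pos: [644.2, 48.5, 101.5]
tcp_rot: [1.348, 2.836, 0.004]
force: [3.7, 6.7, 1.0]
grip_width: 18.1
grip_force: 30.0
```

Call:
servo_tool(
  rows=[
    [[0,0,-0.83,-0.079,-0.061,0,8],[0,0,-0.83,-0.082,-0.057,0,8],[0,0,-0.83,-0.086,-0.052,0,8],[0,0,-0.83,-0.088,-0.047,0,8],[0,0,-0.83,-0.091,-0.042,0,8]],
  ],
)

```text
time: 6.7
eef_pos: [635.9, 43.5, 101.5]
tcp_rot: [1.744, 2.611, 0.005]
force: [4.0, 9.2, -0.5]
grip_width: 17.6
grip_force: 30.0
```

Call:
servo_tool(
  rows=[
    [[0,0,-0.83,-0.093,-0.036,0,8],[0,0,-0.83,-0.095,-0.031,0,8],[0,0,-0.83,-0.097,-0.025,0,8],[0,0,-0.83,-0.098,-0.02,0,8],[0,0,-0.83,-0.099,-0.014,0,8]],
  ],
)

```text
time: 7.2
eef_pos: [626.6, 41.2, 101.5]
tcp_rot: [2.103, 2.333, 0.007]
force: [5.2, 9.1, -1.7]
grip_width: 17.8
grip_force: 30.0
```

Call:
servo_tool(
  rows=[
    [[0,0,-0.83,-0.1,-0.008,0,8],[0,0,-0.83,-0.1,-0.002,0,8],[0,0,-0.83,-0.1,0.003,0,8],[0,0,-0.83,-0.1,0.009,0,8],[0,0,-0.83,-0.099,0.015,0,8]],
  ],
)

```text
time: 7.7
eef_pos: [616.9, 41.6, 101.4]
tcp_rot: [2.417, 2.005, 0.008]
force: [8.0, 9.2, -3.2]
grip_width: 17.6
grip_force: 30.0
```

Call:
servo_tool(
  rows=[
    [[0,0,0,0,0,0,8],[0,0,0,0,0,0,8],[0,0,0,0,0,0,8],[0,0,0,0,0,0,8],[0,0,0,0,0,0,8]],
  ],
)

```text
time: 8.2
eef_pos: [616.9, 41.7, 101.5]
tcp_rot: [2.415, 2.007, 0.008]
force: [5.4, 9.4, -2.1]
grip_width: 17.3
grip_force: 30.0
```

Call:
servo_tool(
  rows=[
    [[0,0,0,0,0,0,44],[0,0,0,0,0,0,44],[0,0,0,0,0,0,44],[0,0,0,0,0,0.7,44],[0,0,0,0,0,0.8,44]],
  ],
)

```text
time: 8.7
eef_pos: [614.4, 39.8, 131.1]
tcp_rot: [-2.415, -2.008, 0.002]
force: [0.7, 0.1, -0.3]
grip_width: 44.2
grip_force: 0.0
```

Call:
servo_tool(
  rows=[
    [[0,0,0,0,0,0.8,44],[0,0,0,0,0,0.8,44],[0,0,0,0,0,0.8,44],[0,0,-0.9,0,0,0.8,44],[0,0,-0.9,0,0,0,44]],
  ],
)

```text
time: 9.2
eef_pos: [616.4, 39.9, 198.2]
tcp_rot: [2.537, 1.848, 0.006]
force: [-0.3, -0.7, -0.9]
grip_width: 43.9
grip_force: 0.0
```

Call:
servo_tool(
  rows=[
    [[0,0,-0.9,-0.2,0.08,0,44],[0,0,-0.9,-0.2,0.08,0,44],[0,0,-0.9,-0.2,0.08,0,44],[0,0,-0.9,-0.2,0.08,0,44],[0,0,-0.9,-0.2,0.08,0,44]],
  ],
)

```text
time: 9.7
eef_pos: [594.8, 47.8, 195.7]
tcp_rot: [2.797, 1.43, 0.001]
force: [0.5, -0.5, -0.1]
grip_width: 43.5
grip_force: 0.0
```

Call:
servo_tool(
  rows=[
    [[0,0,-0.9,-0.2,0.08,0,44],[0,0,-0.9,-0.2,0.08,0,44],[0,0,-0.9,-0.2,0.08,0,44],[0,0,-0.9,-0.2,0.08,0,44],[0,0,-0.9,-0.2,0.08,0,44]],
  ],
)

```text
time: 10.2
eef_pos: [574.8, 55.9, 195.7]
tcp_rot: [2.986, 0.974, 0.001]
force: [-0.3, -0.6, -0.2]
grip_width: 44.0
grip_force: 0.0
```

Call:
servo_tool(
  rows=[
    [[0,0,-0.9,-0.2,0.08,0,44],[0,0,-0.9,-0.2,0.08,0,44],[0,0,-0.9,-0.2,0.08,0,44],[0,0,-0.9,-0.2,0.08,0,44],[0,0,-0.9,-0.2,0.08,0,44]],
  ],
)

```text
time: 10.7
eef_pos: [554.8, 63.9, 195.6]
tcp_rot: [3.102, 0.495, 0.001]
force: [-0.5, -0.5, -0.2]
grip_width: 44.1
grip_force: 0.0
```

```bash
python3 - <<'E'
from h import *
s=bot.state(); print(s["joint_pos"].round(3),s["eef_pos"].round(1),s["tcp_rot"].round(3))
im,_=grab("top"); im2,W=grab("scene"); np.save("s1.npy",W)
a=cv2.resize(im[170:290,280:400],None,fx=3,fy=3); b=cv2.resize(im2[190:310,280:420],None,fx=3,fy=3)
cv2.imwrite("pics/g2.png",np.hstack([a,b]))
E
```

```text
[ 0.112  0.294  1.818 -0.     1.029  1.366] [554.8  63.9 195.6] [3.102e+00 4.950e-01 1.000e-03]
```

View pics/g2.png

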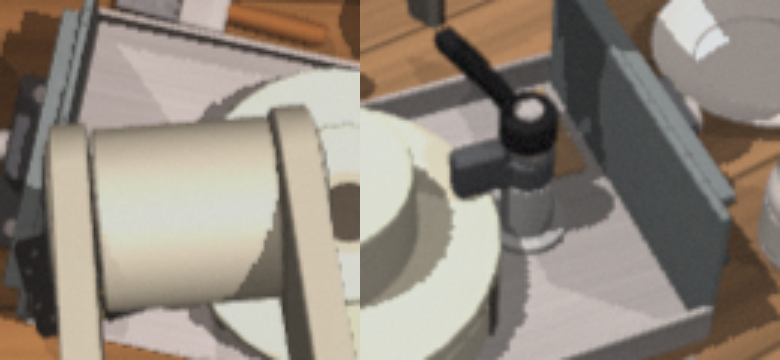

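The hook lies over the rim, at about (480,170) in the right crop, pointing at the raised middle, and the lever is untouched. I'll go down on the lever grip.

Call:
servo_tool(
  rows=[
    [[0,0,-1,-0.04,0.07,0,44],[0,0,-1,-0.04,0.07,0,44],[0,0,-1,-0.04,0.06,-0.3,44],[0,0,0,0,0,-0.5,44],[0,0,0,0,0,-0.5,44]],
  ],
)

```text
time: 11.3
eef_pos: [552.7, 67.9, 168.3]
tcp_rot: [3.137, 0.177, 0.001]
force: [-0.1, -0.3, 0.8]
grip_width: 43.9
grip_force: 0.0
```

Call:
servo_tool(
  rows=[
    [[0,0,0,0,0,-0.6,44],[0,0,0,0,0,-0.6,44],[0,0,0,0,0,-0.6,44],[0,0,0,0,0,-0.25,44],[0,0,0,0,0,0,44]],
  ],
)

```text
time: 11.8
eef_pos: [552.0, 67.9, 126.5]
tcp_rot: [3.137, 0.173, -0.003]
force: [-0.5, 0.5, 0.3]
grip_width: 43.9
grip_force: 0.0
```

Call:
servo_tool(
  rows=[
    [[0,0,0,0,0,0,6],[0,0,0,0,0,0,6],[0,0,0,0,0,0,6],[0,0,0,0,0,0,6],[0,0,0,0,0,0,6]],
  ],
)

```text
time: 12.3
eef_pos: [552.8, 67.7, 127.9]
tcp_rot: [3.136, 0.173, 0.001]
force: [-0.0, -2.3, 0.6]
grip_width: 15.6
grip_force: 30.0
```

```bash
python3 - <<'E'
import numpy as np
def arc(a,b,n,r=69.6):
    t=np.linspace(a,b,n+1); p=r*np.c_[np.cos(t),np.sin(t)]
    d=np.diff(p,axis=0)/20
    print(a,b,"rot",round(np.degrees((b-a)/n)/4,3))
    for i in range(0,n,5): print(d[i:i+5].round(3).tolist())
arc(3.25,2.54,15); arc(2.54,3.64,20)
E
```

```text
3.25 2.54 rot -0.678
[[-0.014, 0.164], [-0.006, 0.165], [0.002, 0.165], [0.009, 0.164], [0.017, 0.164]]
[[0.025, 0.163], [0.033, 0.161], [0.04, 0.16], [0.048, 0.158], [0.055, 0.155]]
[[0.062, 0.152], [0.07, 0.149], [0.077, 0.146], [0.083, 0.142], [0.09, 0.138]]
2.54 3.64 rot 0.788
[[-0.104, -0.161], [-0.095, -0.166], [-0.086, -0.171], [-0.076, -0.176], [-0.066, -0.18]]
[[-0.056, -0.183], [-0.046, -0.186], [-0.036, -0.188], [-0.026, -0.19], [-0.015, -0.191]]
[[-0.005, -0.191], [0.006, -0.191], [0.016, -0.191], [0.027, -0.189], [0.037, -0.188]]
[[0.048, -0.185], [0.058, -0.182], [0.068, -0.179], [0.077, -0.175], [0.087, -0.171]]
```

Call:
servo_tool(
  rows=[
    [[0,0,-0.68,-0.014,0.164,0,6],[0,0,-0.68,-0.006,0.165,0,6],[0,0,-0.68,0.002,0.165,0,6],[0,0,-0.68,0.009,0.164,0,6],[0,0,-0.68,0.017,0.164,0,6]],
  ],
)

```text
time: 12.8
eef_pos: [553.0, 83.8, 127.9]
tcp_rot: [3.134, -0.202, 0.001]
force: [1.5, -5.1, 0.6]
grip_width: 16.0
grip_force: 30.0
```

Call:
servo_tool(
  rows=[
    [[0,0,-0.68,0.025,0.163,0,6],[0,0,-0.68,0.033,0.161,0,6],[0,0,-0.68,0.04,0.16,0,6],[0,0,-0.68,0.048,0.158,0,6],[0,0,-0.68,0.055,0.155,0,6]],
  ],
)

```text
time: 13.3
eef_pos: [557.1, 99.9, 127.8]
tcp_rot: [3.088, -0.571, 0.001]
force: [1.7, -4.1, 1.5]
grip_width: 15.8
grip_force: 30.0
```

Call:
servo_tool(
  rows=[
    [[0,0,-0.68,0.062,0.152,0,6],[0,0,-0.68,0.07,0.149,0,6],[0,0,-0.68,0.077,0.146,0,6],[0,0,-0.68,0.083,0.142,0,6],[0,0,-0.68,0.09,0.138,0,6]],
  ],
)

```text
time: 13.8
eef_pos: [564.7, 114.5, 127.8]
tcp_rot: [2.999, -0.933, 0.001]
force: [0.9, -4.1, 0.8]
grip_width: 15.9
grip_force: 30.1
```

Call:
servo_tool(
  rows=[
    [[0,0,0,0,0,0,6],[0,0,0,0,0,0.2,6],[0,0,0,0,0,0.2,6],[0,0,0,0,0,0.25,6],[0,0,0,0,0,0,6]],
  ],
)

```text
time: 14.3
eef_pos: [565.0, 114.4, 140.7]
tcp_rot: [-3.001, 0.93, -0.002]
force: [4.6, -4.2, -7.1]
grip_width: 15.7
grip_force: 30.0
```

Lift force is -7 N over 13 mm, as expected, so the teeth should be free. I'll swing back two teeth.

Call:
servo_tool(
  rows=[
    [[0,0,0.79,-0.104,-0.161,0,6],[0,0,0.79,-0.095,-0.166,0,6],[0,0,0.79,-0.086,-0.171,0,6],[0,0,0.79,-0.076,-0.176,0,6],[0,0,0.79,-0.066,-0.18,0,6]],
  ],
)

```text
time: 14.8
eef_pos: [556.4, 97.2, 140.3]
tcp_rot: [3.101, -0.505, 0.002]
force: [5.6, -3.9, -6.9]
grip_width: 15.9
grip_force: 30.0
```

Call:
servo_tool(
  rows=[
    [[0,0,0.79,-0.056,-0.183,0,6],[0,0,0.79,-0.046,-0.186,0,6],[0,0,0.79,-0.036,-0.188,0,6],[0,0,0.79,-0.026,-0.19,0,6],[0,0,0.79,-0.015,-0.191,0,6]],
  ],
)

```text
time: 15.3
eef_pos: [552.8, 78.5, 140.2]
tcp_rot: [3.14, -0.074, 0.002]
force: [5.3, -2.7, -7.6]
grip_width: 15.8
grip_force: 30.0
```

Call:
servo_tool(
  rows=[
    [[0,0,0.79,-0.005,-0.191,0,6],[0,0,0.79,0.006,-0.191,0,6],[0,0,0.79,0.016,-0.191,0,6],[0,0,0.79,0.027,-0.189,0,6],[0,0,0.79,0.037,-0.188,0,6]],
  ],
)

```text
time: 15.8
eef_pos: [554.4, 59.4, 140.2]
tcp_rot: [3.121, 0.358, 0.002]
force: [5.4, -3.7, -7.3]
grip_width: 15.5
grip_force: 30.1
```

Call:
servo_tool(
  rows=[
    [[0,0,0.79,0.048,-0.185,0,6],[0,0,0.79,0.058,-0.182,0,6],[0,0,0.79,0.068,-0.179,0,6],[0,0,0.79,0.077,-0.175,0,6],[0,0,0.79,0.087,-0.171,0,6]],
  ],
)

```text
time: 16.3
eef_pos: [561.1, 41.6, 140.2]
tcp_rot: [3.042, 0.783, 0.001]
force: [4.2, -4.5, -7.1]
grip_width: 15.8
grip_force: 30.1
```

Call:
servo_tool(
  rows=[
    [[0,0,0,0,0,-0.2,6],[0,0,0,0,0,-0.2,6],[0,0,0,0,0,-0.25,6],[0,0,0,0,0,0,6],[0,0,0,0,0,0,6]],
  ],
)

```text
time: 16.8
eef_pos: [560.6, 41.5, 127.8]
tcp_rot: [3.043, 0.78, -0.0]
force: [0.3, -5.6, 1.8]
grip_width: 15.8
grip_force: 30.0
```

Call:
servo_tool(
  rows=[
    [[0,0,-0.79,-0.087,0.171,0,6],[0,0,-0.79,-0.077,0.175,0,6],[0,0,-0.79,-0.068,0.179,0,6],[0,0,-0.79,-0.058,0.182,0,6],[0,0,-0.79,-0.048,0.185,0,6]],
  ],
)

```text
time: 17.3
eef_pos: [554.0, 59.2, 127.9]
tcp_rot: [3.121, 0.352, 0.001]
force: [1.2, -7.4, 0.9]
grip_width: 15.9
grip_force: 30.0
```

Call:
servo_tool(
  rows=[
    [[0,0,-0.79,-0.037,0.188,0,6],[0,0,-0.79,-0.027,0.189,0,6],[0,0,-0.79,-0.016,0.191,0,6],[0,0,-0.79,-0.006,0.191,0,6],[0,0,-0.79,0.005,0.191,0,6]],
  ],
)

```text
time: 17.8
eef_pos: [552.4, 78.5, 127.9]
tcp_rot: [3.14, -0.08, 0.001]
force: [0.8, -5.7, 1.6]
grip_width: 15.6
grip_force: 30.0
```

Call:
servo_tool(
  rows=[
    [[0,0,-0.79,0.015,0.191,0,6],[0,0,-0.79,0.026,0.19,0,6],[0,0,-0.79,0.036,0.188,0,6],[0,0,-0.79,0.046,0.186,0,6],[0,0,-0.79,0.056,0.183,0,6]],
  ],
)

```text
time: 18.3
eef_pos: [556.0, 97.4, 127.8]
tcp_rot: [3.099, -0.511, 0.001]
force: [1.4, -5.4, 0.6]
grip_width: 15.7
grip_force: 30.0
```

Call:
servo_tool(
  rows=[
    [[0,0,-0.79,0.066,0.18,0,6],[0,0,-0.79,0.076,0.176,0,6],[0,0,-0.79,0.086,0.171,0,6],[0,0,-0.79,0.095,0.166,0,6],[0,0,-0.79,0.104,0.161,0,6]],
  ],
)

```text
time: 18.8
eef_pos: [564.6, 114.6, 127.8]
tcp_rot: [3.0, -0.932, 0.001]
force: [1.9, -4.3, 0.1]
grip_width: 15.6
grip_force: 30.1
```

```bash
python3 - <<'E'
from h import *
s=bot.state(); print(s["time"],s["eef_pos"].round(1),s["force"].round(1),s["ft_torque"].round(2),s["joint_pos"].round(2))
im,_=grab("scene")
cv2.imwrite("pics/g3.png",cv2.resize(im[170:310,260:420],None,fx=4,fy=4))
E
```

```text
18.8 [564.6 114.6 127.8] [ 1.9 -4.3  0.1] [-0.61 -0.32  0.28] [ 0.2   0.4   1.83 -0.    0.9   2.37]
```

View pics/g3.png

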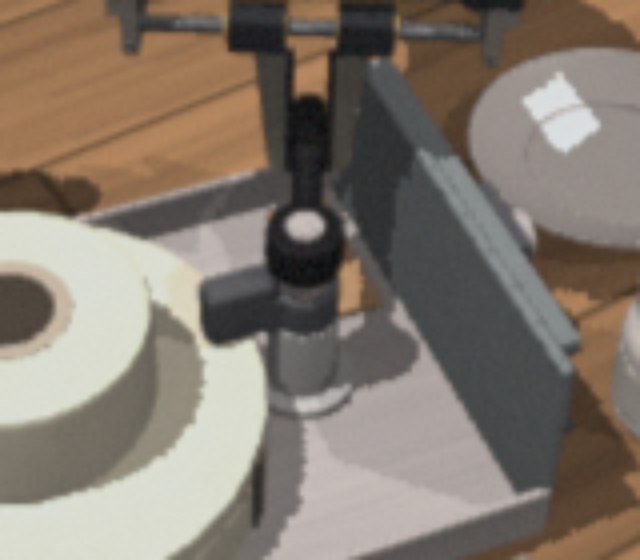

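The lever is down and held in the jaws at about (308,130), clear of the end plate, and the hook is still over the rim at about (235,305). I'll run the second re-index and stroke.

Call:
servo_tool(
  rows=[
    [[0,0,0,0,0,0.2,6],[0,0,0,0,0,0.2,6],[0,0,0,0,0,0.25,6],[0,0,0,0,0,0,6],[0,0,0,0,0,0,6]],
  ],
)

```text
time: 19.35
eef_pos: [564.8, 114.4, 140.3]
tcp_rot: [-3.001, 0.928, -0.002]
force: [4.6, -4.3, -7.8]
grip_width: 16.0
grip_force: 30.0
```

Call:
servo_tool(
  rows=[
    [[0,0,0.79,-0.104,-0.161,0,6],[0,0,0.79,-0.095,-0.166,0,6],[0,0,0.79,-0.086,-0.171,0,6],[0,0,0.79,-0.076,-0.176,0,6],[0,0,0.79,-0.066,-0.18,0,6]],
  ],
)

```text
time: 19.85
eef_pos: [556.3, 97.2, 140.2]
tcp_rot: [3.101, -0.503, 0.002]
force: [5.9, -4.0, -7.5]
grip_width: 15.4
grip_force: 30.0
```

Call:
servo_tool(
  rows=[
    [[0,0,0.79,-0.056,-0.183,0,6],[0,0,0.79,-0.046,-0.186,0,6],[0,0,0.79,-0.036,-0.188,0,6],[0,0,0.79,-0.026,-0.19,0,6],[0,0,0.79,-0.015,-0.191,0,6]],
  ],
)

```text
time: 20.35
eef_pos: [552.7, 78.5, 140.3]
tcp_rot: [3.141, -0.073, 0.002]
force: [5.2, -4.0, -6.8]
grip_width: 15.4
grip_force: 30.1
```

Call:
servo_tool(
  rows=[
    [[0,0,0.79,-0.005,-0.191,0,6],[0,0,0.79,0.006,-0.191,0,6],[0,0,0.79,0.016,-0.191,0,6],[0,0,0.79,0.027,-0.189,0,6],[0,0,0.79,0.037,-0.188,0,6]],
  ],
)

```text
time: 20.85
eef_pos: [554.3, 59.5, 140.2]
tcp_rot: [3.121, 0.359, 0.002]
force: [4.7, -4.0, -7.3]
grip_width: 15.9
grip_force: 30.1
```

Call:
servo_tool(
  rows=[
    [[0,0,0.79,0.048,-0.185,0,6],[0,0,0.79,0.058,-0.182,0,6],[0,0,0.79,0.068,-0.179,0,6],[0,0,0.79,0.077,-0.175,0,6],[0,0,0.79,0.087,-0.171,0,6]],
  ],
)

```text
time: 21.35
eef_pos: [561.0, 41.6, 140.2]
tcp_rot: [3.042, 0.785, 0.001]
force: [4.5, -3.2, -6.5]
grip_width: 15.3
grip_force: 30.1
```

Call:
servo_tool(
  rows=[
    [[0,0,0,0,0,-0.2,6],[0,0,0,0,0,-0.2,6],[0,0,0,0,0,-0.25,6],[0,0,0,0,0,0,6],[0,0,0,0,0,0,6]],
  ],
)

```text
time: 21.85
eef_pos: [560.4, 41.5, 127.8]
tcp_rot: [3.042, 0.781, -0.001]
force: [-0.5, -6.0, 3.5]
grip_width: 15.5
grip_force: 30.0
```

Call:
servo_tool(
  rows=[
    [[0,0,-0.79,-0.087,0.171,0,6],[0,0,-0.79,-0.077,0.175,0,6],[0,0,-0.79,-0.068,0.179,0,6],[0,0,-0.79,-0.058,0.182,0,6],[0,0,-0.79,-0.048,0.185,0,6]],
  ],
)

```text
time: 22.35
eef_pos: [553.9, 59.2, 127.9]
tcp_rot: [3.12, 0.353, 0.0]
force: [1.6, -7.2, 2.2]
grip_width: 16.0
grip_force: 30.0
```

Call:
servo_tool(
  rows=[
    [[0,0,-0.79,-0.037,0.188,0,6],[0,0,-0.79,-0.027,0.189,0,6],[0,0,-0.79,-0.016,0.191,0,6],[0,0,-0.79,-0.006,0.191,0,6],[0,0,-0.79,0.005,0.191,0,6]],
  ],
)

```text
time: 22.85
eef_pos: [552.3, 78.5, 127.9]
tcp_rot: [3.14, -0.079, 0.001]
force: [0.5, -5.6, 2.0]
grip_width: 16.0
grip_force: 30.0
```

Call:
servo_tool(
  rows=[
    [[0,0,-0.79,0.015,0.191,0,6],[0,0,-0.79,0.026,0.19,0,6],[0,0,-0.79,0.036,0.188,0,6],[0,0,-0.79,0.046,0.186,0,6],[0,0,-0.79,0.056,0.183,0,6]],
  ],
)

```text
time: 23.35
eef_pos: [555.9, 97.4, 127.8]
tcp_rot: [3.099, -0.509, 0.001]
force: [0.9, -4.4, 1.7]
grip_width: 15.8
grip_force: 30.0
```

Call:
servo_tool(
  rows=[
    [[0,0,-0.79,0.066,0.18,0,6],[0,0,-0.79,0.076,0.176,0,6],[0,0,-0.79,0.086,0.171,0,6],[0,0,-0.79,0.095,0.166,0,6],[0,0,-0.79,0.104,0.161,0,6]],
  ],
)

```text
time: 23.85
eef_pos: [564.5, 114.6, 127.8]
tcp_rot: [3.0, -0.93, 0.001]
force: [0.7, -4.0, 1.3]
grip_width: 15.8
grip_force: 30.1
```

Call:
servo_tool(
  rows=[
    [[0,0,0,0,0,0.2,6],[0,0,0,0,0,0.2,6],[0,0,0,0,0,0.25,6],[0,0,0,0,0,0,6],[0,0,0,0,0,0,6]],
  ],
)

```text
time: 24.35
eef_pos: [564.8, 114.5, 140.3]
tcp_rot: [-3.001, 0.928, -0.002]
force: [5.4, -3.6, -7.2]
grip_width: 15.4
grip_force: 30.0
```

Call:
servo_tool(
  rows=[
    [[0,0,0.79,-0.104,-0.161,0,6],[0,0,0.79,-0.095,-0.166,0,6],[0,0,0.79,-0.086,-0.171,0,6],[0,0,0.79,-0.076,-0.176,0,6],[0,0,0.79,-0.066,-0.18,0,6]],
  ],
)

```text
time: 24.85
eef_pos: [556.2, 97.2, 140.2]
tcp_rot: [3.101, -0.503, 0.002]
force: [4.8, -3.8, -7.1]
grip_width: 15.4
grip_force: 30.0
```

Call:
servo_tool(
  rows=[
    [[0,0,0.79,-0.056,-0.183,0,6],[0,0,0.79,-0.046,-0.186,0,6],[0,0,0.79,-0.036,-0.188,0,6],[0,0,0.79,-0.026,-0.19,0,6],[0,0,0.79,-0.015,-0.191,0,6]],
  ],
)

```text
time: 25.35
eef_pos: [552.6, 78.4, 140.3]
tcp_rot: [3.141, -0.072, 0.002]
force: [5.1, -3.4, -6.6]
grip_width: 15.4
grip_force: 30.1
```

Call:
servo_tool(
  rows=[
    [[0,0,0.79,-0.005,-0.191,0,6],[0,0,0.79,0.006,-0.191,0,6],[0,0,0.79,0.016,-0.191,0,6],[0,0,0.79,0.027,-0.189,0,6],[0,0,0.79,0.037,-0.188,0,6]],
  ],
)

```text
time: 25.85
eef_pos: [554.2, 59.4, 140.3]
tcp_rot: [3.121, 0.36, 0.001]
force: [4.0, -4.6, -6.2]
grip_width: 16.0
grip_force: 30.1
```

Call:
servo_tool(
  rows=[
    [[0,0,0.79,0.048,-0.185,0,6],[0,0,0.79,0.058,-0.182,0,6],[0,0,0.79,0.068,-0.179,0,6],[0,0,0.79,0.077,-0.175,0,6],[0,0,0.79,0.087,-0.171,0,6]],
  ],
)

```text
time: 26.35
eef_pos: [561.0, 41.5, 140.2]
tcp_rot: [3.041, 0.785, 0.001]
force: [4.2, -5.2, -6.4]
grip_width: 15.8
grip_force: 30.2
```

Call:
servo_tool(
  rows=[
    [[0,0,0,0,0,-0.2,6],[0,0,0,0,0,-0.2,6],[0,0,0,0,0,-0.25,6],[0,0,0,0,0,0,6],[0,0,0,0,0,0,6]],
  ],
)

```text
time: 26.85
eef_pos: [560.3, 41.4, 127.9]
tcp_rot: [3.042, 0.782, -0.001]
force: [-1.5, -5.9, 3.8]
grip_width: 16.1
grip_force: 30.0
```

Call:
servo_tool(
  rows=[
    [[0,0,-0.79,-0.087,0.171,0,6],[0,0,-0.79,-0.077,0.175,0,6],[0,0,-0.79,-0.068,0.179,0,6],[0,0,-0.79,-0.058,0.182,0,6],[0,0,-0.79,-0.048,0.185,0,6]],
  ],
)

```text
time: 27.35
eef_pos: [553.7, 59.2, 127.9]
tcp_rot: [3.12, 0.354, 0.0]
force: [0.2, -8.1, 2.3]
grip_width: 15.7
grip_force: 30.0
```

Call:
servo_tool(
  rows=[
    [[0,0,-0.79,-0.037,0.188,0,6],[0,0,-0.79,-0.027,0.189,0,6],[0,0,-0.79,-0.016,0.191,0,6],[0,0,-0.4,-0.004,0.095,0,6],[0,0,-0.4,-0.002,0.095,0,6]],
  ],
)

```text
time: 27.85
eef_pos: [552.0, 74.6, 127.9]
tcp_rot: [3.141, 0.009, 0.0]
force: [-0.5, -6.9, 1.8]
grip_width: 15.5
grip_force: 30.0
```

Call:
servo_tool(
  rows=[
    [[0,0,-0.2,0,0.048,0,6],[0,0,-0.2,0,0.048,0,6],[0,0,-0.2,0,0.048,0,6],[0,0,-0.2,0.002,0.048,0,6],[0,0,-0.2,0.002,0.048,0,6]],
  ],
)

```text
time: 28.35
eef_pos: [552.2, 79.4, 127.9]
tcp_rot: [3.139, -0.1, 0.0]
force: [0.8, -5.4, 2.2]
grip_width: 15.6
grip_force: 30.0
```

```bash
python3 - <<'E'
from h import *
s=bot.state(); print(s["time"],s["eef_pos"].round(1),s["force"].round(1),s["ft_torque"].round(2),s["joint_pos"].round(2))
E
```

```text
28.35 [552.2  79.4 127.9] [ 0.8 -5.4  2.2] [-0.93 -0.1   0.05] [ 0.14  0.38  1.87 -0.    0.89  1.78]
```

Call:
servo_tool(
  rows=[
    [[0,0,-0.2,0.002,0.048,0,6],[0,0,-0.2,0.003,0.048,0,6],[0,0,-0.2,0.003,0.048,0,6],[0,0,-0.2,0.004,0.048,0,6],[0,0,-0.2,0.005,0.048,0,6]],
  ],
)

```text
time: 28.85
eef_pos: [552.7, 84.3, 127.9]
tcp_rot: [3.134, -0.209, 0.001]
force: [1.2, -4.9, 1.6]
grip_width: 15.8
grip_force: 30.0
```

Call:
servo_tool(
  rows=[
    [[0,0,-0.2,0.006,0.047,0,6],[0,0,-0.2,0.007,0.047,0,6],[0,0,-0.2,0.007,0.047,0,6],[0,0,-0.2,0.008,0.047,0,6],[0,0,-0.2,0.008,0.047,0,6]],
  ],
)

```text
time: 29.35
eef_pos: [553.3, 88.5, 127.9]
tcp_rot: [3.124, -0.317, 0.001]
force: [0.8, -9.2, 1.5]
grip_width: 15.7
grip_force: 30.1
```

Call:
servo_tool(
  rows=[
    [[0,0,-0.2,0.009,0.047,0,6],[0,0,-0.2,0.009,0.047,0,6],[0,0,-0.2,0.01,0.047,0,6],[0,0,-0.2,0.011,0.047,0,6],[0,0,-0.2,0.012,0.046,0,6]],
  ],
)

```text
time: 29.85
eef_pos: [554.2, 92.4, 127.8]
tcp_rot: [3.11, -0.424, 0.0]
force: [0.3, -12.5, 1.9]
grip_width: 15.9
grip_force: 30.5
```

```bash
python3 - <<'E'
from h import *
s=bot.state(); print(s["time"],s["eef_pos"].round(1),s["force"].round(1),s["ft_torque"].round(2),s["joint_pos"].round(2))
im,_=grab("scene")
cv2.imwrite("pics/g4.png",cv2.resize(im[170:310,260:420],None,fx=4,fy=4,interpolation=2))
E
```

```text
29.85 [554.2  92.4 127.8] [  0.3 -12.5   1.9] [-2.26 -0.2   0.64] [ 0.16  0.39  1.86 -0.    0.89  2.01]
```

View pics/g4.png

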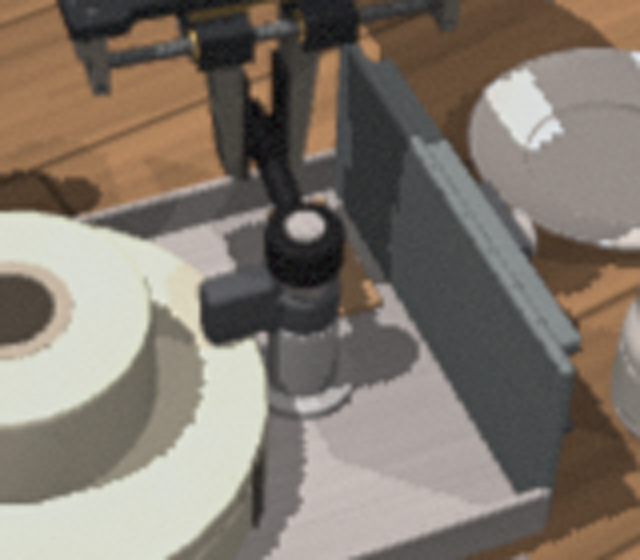

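The force is starting to climb (5, then 9, then 12 N). I'll keep pushing tangentially to see whether this is the hard stop.

Call:
servo_tool(
  rows=[
    [[0,0,-0.1,0.012,0.046,0,6],[0,0,-0.1,0.012,0.046,0,6],[0,0,-0.1,0.013,0.046,0,6],[0,0,-0.1,0.013,0.046,0,6],[0,0,-0.1,0.013,0.046,0,6]],
  ],
)

```text
time: 30.4
eef_pos: [554.8, 95.8, 127.5]
tcp_rot: [3.1, -0.477, -0.001]
force: [-0.3, -18.2, 2.7]
grip_width: 15.9
grip_force: 30.3
```

```bash
python3 - <<'E'
from h import *
s=bot.state(); print(s["time"],s["eef_pos"].round(1),s["force"].round(1),s["ft_torque"].round(2),s["joint_pos"].round(2))
E
```

```text
30.4 [554.8  95.8 127.5] [ -0.3 -18.2   2.7] [-3.37 -0.04  0.54] [ 0.17  0.39  1.86 -0.01  0.9   2.05]
```

Call:
servo_tool(
  rows=[
    [[0,0,0,0.013,0.05,0,6],[0,0,0,0.013,0.05,0,6],[0,0,0,0.013,0.05,0,6],[0,0,0,0,0,0,6],[0,0,0,0,0,0,6]],
  ],
)

```text
time: 30.9
eef_pos: [557.0, 101.1, 127.9]
tcp_rot: [3.104, -0.483, 0.002]
force: [2.6, -8.1, -0.5]
grip_width: 16.6
grip_force: 31.5
```

Call:
servo_tool(
  rows=[
    [[0,0,0,0,0,0,6],[0,0,0,0,0,0,6],[0,0,0,0,0,0,6],[0,0,0,0,0,0,6],[0,0,0,0,0,0,6]],
  ],
)

```text
time: 31.4
eef_pos: [557.0, 101.0, 127.9]
tcp_rot: [3.104, -0.484, 0.002]
force: [3.4, -7.2, -0.5]
grip_width: 16.2
grip_force: 31.4
```

```bash
python3 - <<'E'
from h import *
s=bot.state(); print(s["time"],s["eef_pos"].round(1),s["force"].round(1),s["ft_torque"].round(2))
im,W=grab("scene"); np.save("s5.npy",W); cv2.imwrite("pics/s5.png",im)
cv2.imwrite("pics/g5.png",cv2.resize(im[175:275,285:395],None,fx=6,fy=6,interpolation=2))
E
```

```text
31.4 [557.  101.  127.9] [ 3.4 -7.2 -0.5] [-1.15 -0.65 -0.85]
```

View pics/g5.png

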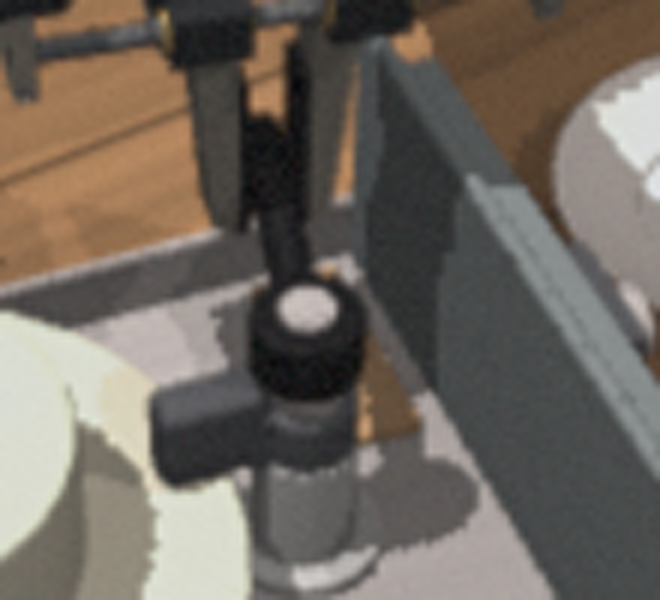

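The lever jumped forward under load. That suggests the nut is against its stop and the lever slipped to the next tooth, which would sit at about 0.38 rad. I'll follow it there and read the force.

Call:
servo_tool(
  rows=[
    [[0,0,-0.7,0.05,0.11,0,6],[0,0,-0.7,0.05,0.11,0,6],[0,0,-0.7,0.06,0.11,0,6],[0,0,-0.7,0.06,0.1,0,6],[0,0,-0.7,0.06,0.1,0,6]],
  ],
)

```text
time: 31.95
eef_pos: [562.7, 112.2, 128.0]
tcp_rot: [-3.021, 0.859, -0.002]
force: [2.8, -2.6, 0.1]
grip_width: 15.9
grip_force: 30.0
```

```bash
python3 - <<'E'
from h import *
s=bot.state(); print(s["time"],s["eef_pos"].round(1),s["tcp_rot"].round(3),s["force"].round(1),s["ft_torque"].round(2))
E
```

```text
31.95 [562.7 112.2 128. ] [-3.021e+00  8.590e-01 -2.000e-03] [ 2.8 -2.6  0.1] [-0.4  -0.58  0.05]
```

Call:
servo_tool(
  rows=[
    [[0,0,-0.25,0.035,0.05,0,6],[0,0,-0.25,0.035,0.05,0,6],[0,0,-0.25,0.035,0.05,0,6],[0,0,-0.25,0.035,0.05,0,6],[0,0,0,0,0,0,6]],
  ],
)

```text
time: 32.45
eef_pos: [565.2, 116.0, 127.9]
tcp_rot: [2.991, -0.961, 0.002]
force: [2.7, -5.0, 2.1]
grip_width: 15.6
grip_force: 30.0
```

```bash
python3 - <<'E'
from h import *
s=bot.state(); print(s["time"],s["eef_pos"].round(1),s["tcp_rot"].round(3),s["force"].round(1),s["ft_torque"].round(2))
E
```

```text
32.45 [565.2 116.  127.9] [ 2.991e+00 -9.610e-01  2.000e-03] [ 2.7 -5.   2.1] [-0.83 -0.54  0.24]
```

The force is ambiguous this close to the plate. I'll lift, re-index back one tooth to mid-swing and check the stop there with a moderate push.

Call:
servo_tool(
  rows=[
    [[0,0,0,0,0,0.2,6],[0,0,0,0,0,0.2,6],[0,0,0,0,0,0.25,6],[0,0,0,0,0,0,6],[0,0,0,0,0,0,6]],
  ],
)

```text
time: 32.95
eef_pos: [565.4, 115.8, 140.3]
tcp_rot: [2.991, -0.961, 0.002]
force: [6.1, -4.9, -6.5]
grip_width: 15.6
grip_force: 30.0
```

Call:
servo_tool(
  rows=[
    [[0,0,0.82,-0.111,-0.164,0,6],[0,0,0.82,-0.101,-0.17,0,6],[0,0,0.82,-0.091,-0.176,0,6],[0,0,0.82,-0.081,-0.181,0,6],[0,0,0.82,-0.071,-0.185,0,6]],
  ],
)

```text
time: 33.45
eef_pos: [556.2, 98.2, 140.3]
tcp_rot: [3.098, -0.521, 0.002]
force: [6.7, -5.2, -7.3]
grip_width: 15.9
grip_force: 30.0
```

Call:
servo_tool(
  rows=[
    [[0,0,0.82,-0.06,-0.189,0,6],[0,0,0.82,-0.049,-0.192,0,6],[0,0,0.82,-0.038,-0.194,0,6],[0,0,0.82,-0.027,-0.196,0,6],[0,0,0.82,-0.016,-0.197,0,6]],
  ],
)

```text
time: 33.95
eef_pos: [552.4, 78.8, 140.3]
tcp_rot: [3.14, -0.075, 0.002]
force: [5.5, -5.8, -7.7]
grip_width: 16.2
grip_force: 30.1
```

Call:
servo_tool(
  rows=[
    [[0,0,0,0,0,-0.2,6],[0,0,0,0,0,-0.2,6],[0,0,0,0,0,-0.25,6],[0,0,0,0,0,0,6],[0,0,0,0,0,0,6]],
  ],
)

```text
time: 34.45
eef_pos: [551.7, 79.1, 127.8]
tcp_rot: [3.14, -0.079, -0.0]
force: [0.7, -5.3, 1.6]
grip_width: 15.5
grip_force: 30.0
```

```bash
python3 - <<'E'
from h import *
s=bot.state(); print(s["time"],s["eef_pos"].round(1),s["tcp_rot"].round(3),s["force"].round(1),s["ft_torque"].round(2))
E
```

```text
34.45 [551.7  79.1 127.8] [ 3.14  -0.079 -0.   ] [ 0.7 -5.3  1.6] [-0.95 -0.16 -0.27]
```

Call:
servo_tool(
  rows=[
    [[0,0,-0.25,0.003,0.06,0,6],[0,0,-0.25,0.004,0.06,0,6],[0,0,-0.25,0.005,0.06,0,6],[0,0,-0.25,0.006,0.06,0,6],[0,0,-0.25,0.007,0.06,0,6]],
  ],
)

```text
time: 34.95
eef_pos: [552.2, 84.8, 127.8]
tcp_rot: [3.133, -0.216, -0.0]
force: [0.7, -7.8, 1.3]
grip_width: 15.8
grip_force: 30.0
```

Call:
servo_tool(
  rows=[
    [[0,0,-0.25,0.008,0.06,0,6],[0,0,-0.25,0.009,0.06,0,6],[0,0,-0.25,0.01,0.06,0,6],[0,0,-0.25,0.011,0.06,0,6],[0,0,0,0,0,0,6]],
  ],
)

```text
time: 35.45
eef_pos: [552.9, 89.1, 127.7]
tcp_rot: [3.123, -0.323, -0.0]
force: [0.8, -9.3, 2.1]
grip_width: 15.9
grip_force: 30.0
```

```bash
python3 - <<'E'
from h import *
s=bot.state(); print(s["time"],s["eef_pos"].round(1),s["tcp_rot"].round(3),s["force"].round(1),s["ft_torque"].round(2))
E
```

```text
35.45 [552.9  89.1 127.7] [ 3.123 -0.323 -0.   ] [ 0.8 -9.3  2.1] [-1.68 -0.19  0.24]
```

The same force shows up at the same angle as before, so the nut hasn't moved since and is at its stop. One last firm push, then I release.

Call:
servo_tool(
  rows=[
    [[0,0,-0.15,0.01,0.05,0,6],[0,0,-0.15,0.01,0.05,0,6],[0,0,-0.15,0.01,0.05,0,6],[0,0,-0.15,0.01,0.05,0,6],[0,0,0,0,0,0,6]],
  ],
)

```text
time: 35.95
eef_pos: [553.5, 92.2, 127.6]
tcp_rot: [3.114, -0.387, -0.0]
force: [2.1, -14.7, 1.5]
grip_width: 15.9
grip_force: 30.1
```

Call:
servo_tool(
  rows=[
    [[0,0,0,0,0,0,36],[0,0,0,0,0,0,36],[0,0,0,0,0,0,36],[0,0,0,0,0,0,36],[0,0,0,0,0,0,36]],
  ],
)

```text
time: 36.45
eef_pos: [554.0, 94.3, 127.7]
tcp_rot: [3.117, -0.392, 0.0]
force: [2.0, -4.0, -0.1]
grip_width: 36.0
grip_force: 1.8
```

Call:
servo_tool(
  rows=[
    [[0,0,0,0,0,0.5,36],[0,0,0,0,0,0.8,36],[0,0,0,0,0,0.8,36],[0,0,0,0,0,0.8,36],[0,0,0,0,0,0.8,36]],
  ],
)

```text
time: 36.95
eef_pos: [553.3, 95.0, 202.7]
tcp_rot: [-3.116, 0.393, 0.002]
force: [0.9, -0.4, 0.1]
grip_width: 36.2
grip_force: 0.0
```

Call:
servo_tool(
  rows=[
    [[0,0,0,0,0,1,36],[0,0,0,0,0,1,36],[0,0,0,0,0,1,36],[0,0,0,-1,0,1,36],[0,0,0,-1,0,1,36]],
  ],
)

```text
time: 37.45
eef_pos: [512.9, 95.0, 302.6]
tcp_rot: [-3.116, 0.393, 0.002]
force: [-0.4, -0.6, -0.3]
grip_width: 35.9
grip_force: 0.0
```

Call:
servo_tool(
  rows=[
    [[0,0,0,-0.8,1,0,36],[0,0,0,-0.8,1,0,36],[0,0,0,-0.8,1,0,36],[0,0,0,-0.8,1,0,36],[0,0,0,-0.8,1,0,36]],
  ],
)

```text
time: 37.95
eef_pos: [432.4, 195.5, 302.1]
tcp_rot: [-3.116, 0.393, 0.002]
force: [-0.0, 0.4, 0.7]
grip_width: 36.0
grip_force: 0.0
```

Call:
servo_tool(
  rows=[
    [[0,0,0,-0.5,1,0,36],[0,0,0,-0.5,1,0,36],[0,0,0,-0.5,1,0,36],[0,0,0,-0.5,1,0,36],[0,0,0,-0.5,1,0,36]],
  ],
)

```text
time: 38.45
eef_pos: [382.5, 295.4, 302.1]
tcp_rot: [-3.116, 0.392, 0.002]
force: [-0.3, 0.3, 0.1]
grip_width: 36.0
grip_force: 0.0
```

```bash
python3 - <<'E'
from h import *
im,W=grab("top"); im2,_=grab("scene")
Z=W[...,2]; v,u=np.mgrid[:480,:640]
for vv in range(220,274,4):
    k=(u[vv]>300)&(u[vv]<345)&(Z[vv]>110)&(Z[vv]<140)
    if k.any(): print(vv,W[vv][k].mean(0).round(1),k.sum())
a=cv2.resize(im[150:330,270:450],None,fx=2.2,fy=2.2); b=cv2.resize(im2[170:310,260:400],(396,396))
cv2.imwrite("pics/g6.png",np.hstack([a,b]))
E
```

```text
220 [637.   74.5 128.6] 8
224 [628.2  73.7 128.2] 16
228 [619.5  74.5 127.5] 17
232 [610.8  74.2 126.3] 15
236 [602.2  76.1 124. ] 7
240 [593.2  78.1 125.4] 7
244 [584.3  77.8 126.6] 7
248 [575.3  79.8 128.8] 7
252 [566.4  79.5 131.4] 7
256 [557.6  81.4 131. ] 7
260 [548.9  81.2 131.1] 7
264 [540.2  83.1 131.1] 7
268 [531.6  82.8 128.9] 7
```

View pics/g6.png

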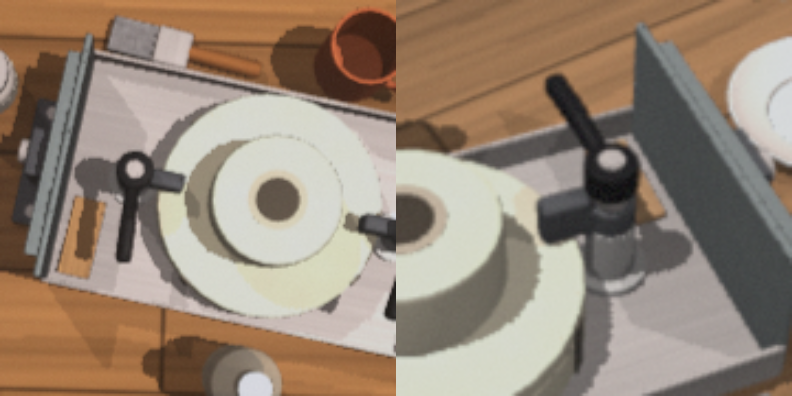

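```bash
python3 - <<'E'
from h import *
im,W=grab("top"); Z=W[...,2]; v,u=np.mgrid[:480,:640]
S=(abs(Z-104)<7)&(u>338)&(u<362)&(v>215)&(v<250)
q=W[S]; print(S.sum(),q.mean(0).round(1)); d=q.mean(0)[:2]-[622,74.6]; print("hook",np.arctan2(d[1],d[0])+1.753)
print(cv2.minAreaRect(q[:,:2].astype(np.float32)))
print(bot.state()["force"].round(1))
E
```

```text
114 [615.2  40.3 103.2]
hook -0.012292312330194788
((615.1347045898438, 39.585426330566406), (32.926300048828125, 17.778112411499023), 79.3996810913086)
[-0.1 -0.5  0.2]
```

The hook is at about 0 rad. The lever is at -0.08 rad, which fits nut = 3.00 with the lever down, and nothing else looks moved in the crops.

```bash
python3 -c "
from station import bot
print(bot.finish_job())"
```

```text
the job is handed in; nothing more can be done
None
```

The job is handed in: the hook lies over the rim pointing at the mould's middle (about -0.01 rad), the nut is up against its stop by force and lever angle, and the lever is down on its teeth, though it slipped one tooth under load at the stop before I re-indexed it.

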